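# Load two steamer tiers with their own sets of lidded pots

## Robot

A 7-joint arm with a two-finger parallel gripper is mounted at the origin on the work surface. World frame = base frame: x ahead of the robot, y to its left, z up, the work surface at z = 0. Lengths are in m, angles in rad, forces in N, time in s.
With the tool pointing down it reaches from about 0.375 to 0.925 m from the base axis. Payload 3.1 kg.
Tool frame: the origin (TCP) lies on the centre line of the jaws, within the pads' length; the fingertips stand robot.tip_extent ahead of it and the grasp point (between the pads) lies 3 mm ahead of it (robot.tip_extent is the distance from the TCP to the fingertips, in m); z points along the fingers, y is the direction in which the jaws open and shut (so a half turn about z gives the same grasp; the last joint's range is limited). The gripper opens to 85 mm and grips with 20 to 120 N. Pads are 22 mm wide; open, the fingers measure 114 mm over their backs; the gripper's body (76 mm by 85 mm) begins 54 mm behind the grasp point. The pads swing forward as they close: fully open they stand 13 mm farther back than shut.
Start: joints at [-1.216, 0.383, 0.044, 1.598, -0.018, 1.161, -0.05], TCP at [0.284, 0.585, 0.253] pointing down, gripper open.
Joint ranges: [-2.61, 2.61], [-0.41, 2.15], [-1.48, 1.57], [0, 2.5], [-1.57, 4.71], [0.05, 1.97], [-2.85, 2.85]. Speed limits (rad/s): [2.79, 2.79, 3.14, 3.14, 3.14, 3.14, 3.14].

## Interface

Orientations are given as a rotation vector (axis times angle).
In Python, from bench import robot, eyes gives the robot as it stands. The module is installed in compiled form; this text tells all that it offers.
- The arm moves only by the shell command python3 -m creep 'ROWS' [FORCE]. ROWS is JSON, a list of rows, each a list of 3 entries, a list of its own where there are three numbers: the finger opening in mm, from 0 to 85.4, then the shift along the tool's x, y, z in mm, then the turn about the tool's z in degrees. A call has 1 to 5 rows; each row is the pose to reach, as a shift and turn from the pose measured when the call began, along the tool's axes at that moment; what a row does not reach only later rows make up. A row lasts 1/8 s, in which the tool goes at most 62.5 mm and 10.7 degrees, less where a joint would pass 70% of its speed; a pose out of reach is approached as far as the arm can. A call with a gripper value outside its range is refused whole. The fingers move at their own pace and stop on an object; FORCE is the grip in N (left out, the last holds). Time passes only in rows, so rows that repeat a pose let the fingers close. It gives the time, the measured TCP pose, the force and the opening at its end, in the units of the state.
- robot.state(): the state, without advancing time (a new reading comes with each control period).
- eyes.camera(name): name is "scene" or "top" or "wrist"; returns a dict with "pixels" (400x640x3 uint8, blue, green, red), "vfov" (degrees; the focal length in pixels is half the picture's height over the tangent of half this angle, whatever the lens; pixels are square), "cx", "cy" (the principal point, pixels), "cam_to_world" (4x4, takes a point from camera to world coordinates). Camera axes: x right, y down, z forward; pixel columns grow to the right and rows downward; lengths in m; the calibration is good to about 2 mm. A picture is of the moment at which its call begins. There is no depth.
- robot.sign_off(): hands the job in, once; it reports no verdict.
The state is a dict: "t": time; "qpos": joint angles; "qvel": joint speeds; "effort": joint torques, N m; "ee_pos": TCP position; "orientation": TCP orientation; "wrist_force": force on the tool from outside, world axes, zero at the start; "torque": the same for the moment, N m; "opening": finger opening in m.
Only numpy, scipy, OpenCV 4.12 (cv2) and the standard library are available. Lean on these libraries where they do the work, as an engineer would, in place of code of your own. Each camera call takes 0.05 s, during which the arm holds its last target.

## Task

Load the two open steamer tiers for the lunch orders: the white cup, the terracotta jar and the green ramekin go into the dark brown tier, and the blue cup and the tall black pot into the pale tier. Stand each pot upright and flat on the slats, with a gap to its neighbours and clear of the tier's wall so that the steam gets round; the pots are full, so do not tip them. Leave the yellow cup and the soap bottle where they are.

Things in the scene. Friction and masses are not known exactly. Their poses are not given: they have to be found in the camera images.
- dark_tier: round open bamboo steamer tier, fixed to the shelf: DARK brown (carbonised bamboo) wall and rim, pale slats. Outer diameter 216 mm, inner diameter 200 mm, wall 8 mm, rim 50 mm above the shelf. Origin at its centre on the shelf (z = 0), z up; the slatted floor on which pots stand is flat and 14 mm above the origin. Empty at the start
- pale_tier: round open bamboo steamer tier, fixed to the shelf: PALE natural bamboo wall and rim, pale slats. Outer diameter 216 mm, inner diameter 200 mm, wall 8 mm, rim 50 mm above the shelf. Origin at its centre on the shelf (z = 0), z up; the slatted floor on which pots stand is flat and 14 mm above the origin. Empty at the start
- white_cup_mid (a point): white glazed custard cup with a white lid, closed, 0.13 to 0.37 kg. Largest diameter 62 mm, 70 mm high overall with its lid knob (20 mm wide, 12 mm high); upright sides from 10 to 48 mm above its foot. Round; lid and pot are one piece. Point on its axis, half-way up, 35 mm above its foot; z is its upright axis. Stands on the shelf (z = 0) at the start
- stew_jar_mid (a point): terracotta (red-brown) round-bellied stew jar with lid, closed, 0.13 to 0.37 kg. Largest diameter 66 mm, 78 mm high overall with its lid knob (20 mm wide, 12 mm high); widest, with upright sides, from 20 to 46 mm above its foot; narrower above and below. Round; lid and pot are one piece. Point on its axis, half-way up, 39 mm above its foot; z is its upright axis. Stands on the shelf (z = 0) at the start
- ramekin_mid (a point): squat green glazed ramekin with a green lid, closed, 0.13 to 0.37 kg. Largest diameter 64 mm, 56 mm high overall with its lid knob (20 mm wide, 12 mm high); upright sides from 3 to 36 mm above its foot. Round; lid and pot are one piece. Point on its axis, half-way up, 28 mm above its foot; z is its upright axis. Stands on the shelf (z = 0) at the start
- blue_cup_mid (a point): dark blue glazed custard cup with a blue lid, closed, 0.13 to 0.37 kg. Largest diameter 62 mm, 70 mm high overall with its lid knob (20 mm wide, 12 mm high); upright sides from 10 to 48 mm above its foot. Round; lid and pot are one piece. Point on its axis, half-way up, 35 mm above its foot; z is its upright axis. Stands on the shelf (z = 0) at the start
- soup_pot_mid (a point): tall slim black glazed soup pot with a black lid, closed, 0.13 to 0.37 kg. Largest diameter 58 mm, 86 mm high overall with its lid knob (20 mm wide, 12 mm high); upright sides from 10 to 62 mm above its foot. Round; lid and pot are one piece. Point on its axis, half-way up, 43 mm above its foot; z is its upright axis. Stands on the shelf (z = 0) at the start
- spare_cup_mid (a point): yellow glazed lidded cup, a spare that stays where it stands, closed, 0.13 to 0.37 kg. Largest diameter 60 mm, 66 mm high overall with its lid knob (20 mm wide, 12 mm high); upright sides from 8 to 46 mm above its foot. Round; lid and pot are one piece. Point on its axis, half-way up, 33 mm above its foot; z is its upright axis. Stands on the shelf (z = 0) at the start
- soap_bottle_mid (a point): empty clear plastic soap bottle with a white push pump, light and easily knocked over: 66 mm diameter, 190 mm high, spout reaching 45 mm to one side at the top. This point is on its axis 95 mm up. A bystander: leave it alone

How it is judged:
At the end, for the whole second after the job is handed in: White, terracotta and green pots in the dark tier, blue and black in the pale tier: each upright (0.10 rad), foot on the slats (6 mm), side at least 1 mm inside the tier's inner wall and 3 mm from its neighbours, released and at rest (horizontal distance between white_cup_mid and dark_tier below 0.068 m and z of white_cup_mid in the frame of dark_tier between 0.043 and 0.055 m and angle between each of white_cup_mid, stew_jar_mid, ramekin_mid, blue_cup_mid, soup_pot_mid's own z axis and vertical below 0.1 rad and horizontal distance between stew_jar_mid and dark_tier below 0.066 m and z of stew_jar_mid in the frame of dark_tier between 0.047 and 0.059 m and horizontal distance between stew_jar_mid and white_cup_mid above 0.067 m and horizontal distance between ramekin_mid and dark_tier below 0.067 m and z of ramekin_mid in the frame of dark_tier between 0.036 and 0.048 m and horizontal distance between ramekin_mid and white_cup_mid above 0.066 m and horizontal distance between ramekin_mid and stew_jar_mid above 0.068 m and horizontal distance between blue_cup_mid and pale_tier below 0.068 m and z of blue_cup_mid in the frame of pale_tier between 0.043 and 0.055 m and horizontal distance between soup_pot_mid and pale_tier below 0.07 m and z of soup_pot_mid in the frame of pale_tier between 0.051 and 0.063 m and horizontal distance between soup_pot_mid and blue_cup_mid above 0.063 m and linear speed of each of white_cup, stew_jar, ramekin, blue_cup, soup_pot, spare_cup below 0.02 m/s and angular speed of each of white_cup, stew_jar, ramekin, blue_cup, soup_pot, spare_cup below 0.3 rad/s); the robot touches nothing.
It fails at once if a full pot was tipped far over (angle between any of white_cup_mid, blue_cup_mid, stew_jar_mid, ramekin_mid, soup_pot_mid's own z axis and vertical above 0.5 rad).
It fails at once if the yellow cup was moved from its place or knocked over (distance of spare_cup_mid from where it was at the start of the episode above 0.02 m).
It fails at once if the soap bottle was moved from its place or knocked over (distance of soap_bottle_mid from where it was at the start of the episode above 0.02 m).
It also fails if it takes over 122 s, if anything falls off the work surface, if the arm or the gripper's body presses on something with over 40 N, if the wrist force passes 120 N, or if a joint passes its speed limit or range.

## Working session

There is one attempt and no reset: what is moved stays moved. The work goes in short steps, Python scripts to look and compute and a shell command to move; the robot and the scene stay as the last step left them, time stands still between calls to the robot, and variables do not carry over. Pictures are saved under pics/ and viewed, and the job is handed in when it is done.

```bash
mkdir -p pics; cat > h.py <<'E'
import numpy as np, cv2
from bench import robot, eyes
def snap(n,f):
    c=eyes.camera(n); cv2.imwrite('pics/'+f+'.png',c['pixels']); np.savez('pics/'+f+'.npz',**{k:np.array(c[k]) for k in c}); return c
def px2w(f,u,v,z):
    c=np.load('pics/'+f+'.npz'); H=c['pixels'].shape[0]; fl=H/2/np.tan(np.radians(c['vfov'])/2)
    d=np.array([(u-c['cx'])/fl,(v-c['cy'])/fl,1]); T=c['cam_to_world']; d=T[:3,:3]@d; o=T[:3,3]
    return o+d*(z-o[2])/d[2]
def w2px(f,p):
    c=np.load('pics/'+f+'.npz'); H=c['pixels'].shape[0]; fl=H/2/np.tan(np.radians(c['vfov'])/2)
    T=c['cam_to_world']; q=T[:3,:3].T@(np.array(p)-T[:3,3]); return q[0]/q[2]*fl+c['cx'],q[1]/q[2]*fl+c['cy']
E
python3 - <<'E'
from h import *
for n in('scene','top','wrist'):
    c=snap(n,n+'0'); print(n,c['vfov'],c['cx'],c['cy'],np.round(c['cam_to_world'],3).tolist())
s=robot.state(); print({k:np.round(v,3).tolist() for k,v in s.items()}, robot.tip_extent)
E
```

```text
scene 49.400828375066645 322.7064640898331 204.89029646873095 [[0.763, 0.502, -0.406, 1.056], [0.646, -0.6, 0.472, -0.509], [-0.007, -0.623, -0.783, 0.921], [0.0, 0.0, 0.0, 1.0]]
top 57.113389856187155 316.9052077596948 202.10623929581305 [[-0.006, -0.988, 0.155, 0.473], [-1.0, 0.007, 0.008, 0.008], [-0.009, -0.155, -0.988, 1.021], [0.0, 0.0, 0.0, 1.0]]
wrist 58.36237668764703 320.382307650565 197.02797596109326 [[0.437, 0.864, 0.249, 0.22], [0.899, -0.419, -0.125, 0.615], [-0.003, 0.278, -0.961, 0.372], [0.0, 0.0, 0.0, 1.0]]
{'t': 0.15, 'qpos': [-1.216, 0.384, 0.044, 1.599, -0.018, 1.161, -0.05], 'qvel': [0.001, -0.001, 0.001, -0.005, -0.001, -0.0, -0.001], 'effort': [0.002, -43.405, 1.027, -24.998, 0.011, 0.007, -0.0], 'ee_pos': [0.284, 0.584, 0.252], 'orientation': [-0.705, -3.061, 0.003], 'wrist_force': [-0.382, 0.001, -0.558], 'torque': [-0.043, -0.01, -0.024], 'opening': 0.085} 0.022
```

View pics/scene0.png

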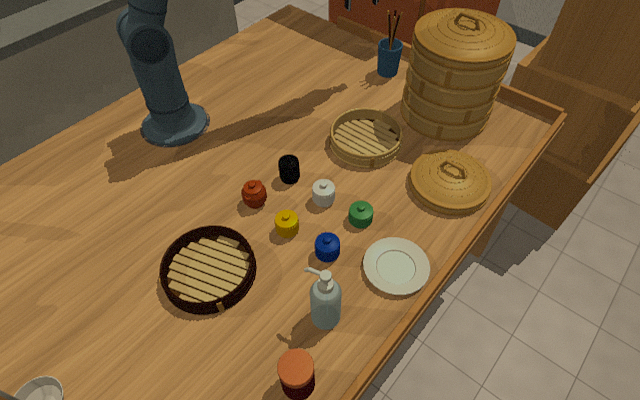

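View pics/top0.png

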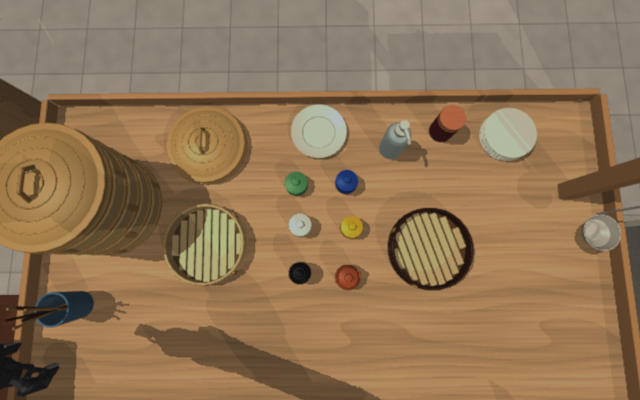

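View pics/wrist0.png

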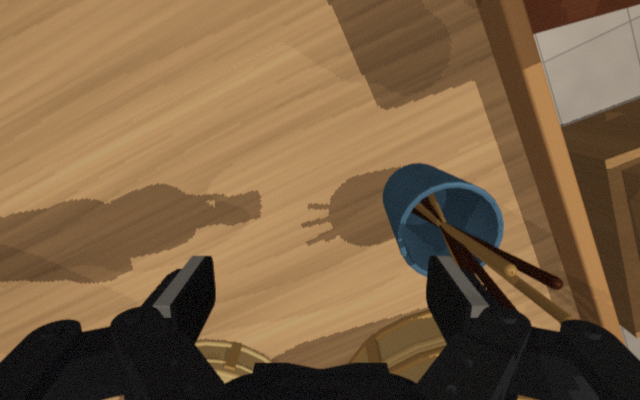

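```bash
python3 - <<'E'
import cv2
a=cv2.imread('pics/top0.png')[160:300,270:380]; cv2.imwrite('pics/c1.png',cv2.resize(a,None,fx=4.2,fy=4.2,interpolation=2)[:600])
a=cv2.imread('pics/top0.png')[195:300,155:255]; b=cv2.imread('pics/top0.png')[195:300,380:480]; cv2.imwrite('pics/c2.png',cv2.resize(cv2.hconcat([a,b]),None,fx=4,fy=4,interpolation=2))
a=cv2.imread('pics/scene0.png')[140:270,230:385]; cv2.imwrite('pics/c3.png',cv2.resize(a,None,fx=4,fy=4,interpolation=2))
E
```

```text
(no output)
```

View pics/c1.png

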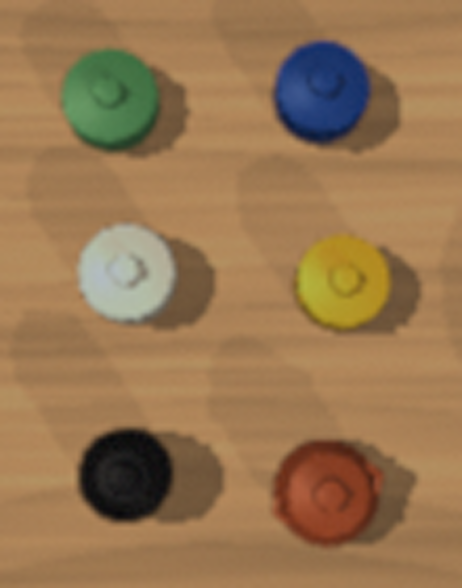

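View pics/c2.png

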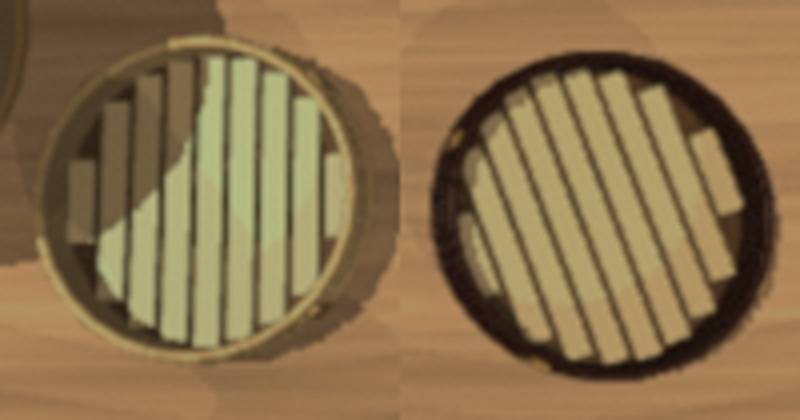

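View pics/c3.png

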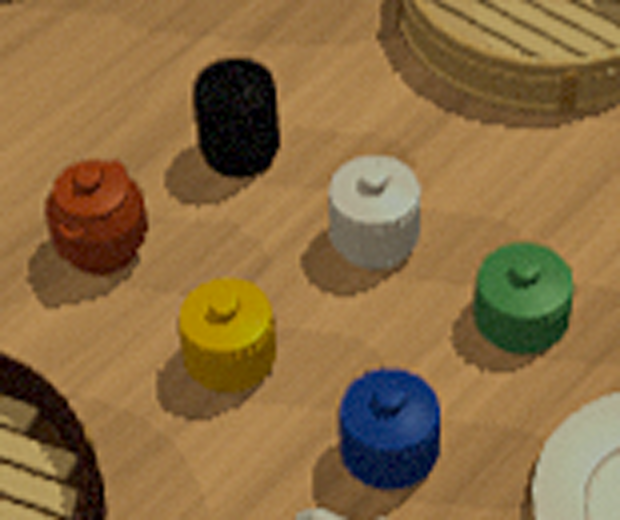

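```bash
python3 - <<'E'
from h import *
k={'green':(109,91,.056),'blue':(325,82,.07),'white':(126,268,.07),'yellow':(346,278,.066),'black':(124,474,.086),'jar':(331,494,.078)}
sc={'green':(525,268),'blue':(388,397),'white':(375,178),'yellow':(222,303),'jar':(88,175)}
for n,(u,v,z) in k.items():
    p=px2w('top0',(u+.5)/4.2-.5+270,(v+.5)/4.2-.5+160,z)
    q=None
    if n in sc: 
        q=px2w('scene0',(sc[n][0]+.5)/4-.5+230,(sc[n][1]+.5)/4-.5+140,z)
    print(n,p.round(4),q if q is None else q.round(4))
for n,pts,off in(('pale',[(37,200),(358,200),(197,35),(197,362)],155),('dark',[(431,215),(776,215),(604,50),(604,382)],280)):
    P=[px2w('top0',u/4+off-.4,v/4+195-.4,.05) for u,v in pts]
    print(n,np.round(P,4)[:,:2].tolist(), 'c',round((P[2][0]+P[3][0])/2,4),round((P[0][1]+P[1][1])/2,4))
# bottle
p=px2w('top0',405,128,.19);print('pump',p)
E
```

```text
green [0.6811 0.0734 0.056 ] [0.6842 0.0703 0.056 ]
blue [ 0.6828 -0.0636  0.07  ] [ 0.6869 -0.068   0.07  ]
white [0.5662 0.0616 0.07  ] [0.5705 0.0579 0.07  ]
yellow [ 0.5594 -0.0746  0.066 ] [ 0.5619 -0.0783  0.066 ]
black [0.4415 0.0617 0.086 ] None
jar [ 0.4288 -0.0619  0.078 ] [ 0.4312 -0.0644  0.078 ]
pale [[0.5146, 0.4209], [0.5132, 0.2088], [0.6239, 0.3197], [0.4096, 0.3107]] c 0.5167 0.3149
dark [[0.5011, -0.1672], [0.4998, -0.3921], [0.6094, -0.2859], [0.3939, -0.2744]] c 0.5017 -0.2797
pump [ 0.77845763 -0.1934408   0.19      ]
```

```bash
python3 - <<'E'
from h import *
def draw(im,f,c,r,z,s,off,col):
    pts=[]
    for a in np.linspace(0,2*np.pi,120):
        u,v=w2px(f,(c[0]+r*np.cos(a),c[1]+r*np.sin(a),z)); pts.append(((u-off[0]+.5)*s,(v-off[1]+.5)*s))
    cv2.polylines(im,[np.int32(pts)],True,col,1)
for f,c,boxes,d in (('top0',None,((155,195,100,105),(380,195,100,105)),(0,0)),('scene0',None,((320,100,90,70),(155,220,110,95)),(.003,-.0035))):
    im=cv2.imread(f'pics/{f}.png'); out=[]
    for (x,y,w,h),C in zip(boxes,((.5167,.3149),(.5017,-.2797))):
        a=cv2.resize(im[y:y+h,x:x+w],(w*4,h*4),interpolation=2)
        C=(C[0]+d[0],C[1]+d[1])
        draw(a,f,C,.108,.05,4,(x,y),(0,0,255)); draw(a,f,C,.1,.05,4,(x,y),(0,255,0)); draw(a,f,C,.1,.014,4,(x,y),(255,0,0))
        out.append(cv2.copyMakeBorder(a,0,420-h*4,0,0,0))
    cv2.imwrite(f'pics/o_{f}.png',cv2.hconcat(out)[:, :800])
for z in(0.,.1):
  print(px2w('scene0',326,322,z),px2w('scene0',325,280,.19))
E
```

```text
[ 0.79868818 -0.20365362  0.        ] [ 0.79662541 -0.2038419   0.19      ]
[ 0.82661424 -0.23679269  0.1       ] [ 0.79662541 -0.2038419   0.19      ]
```

View pics/o_top0.png

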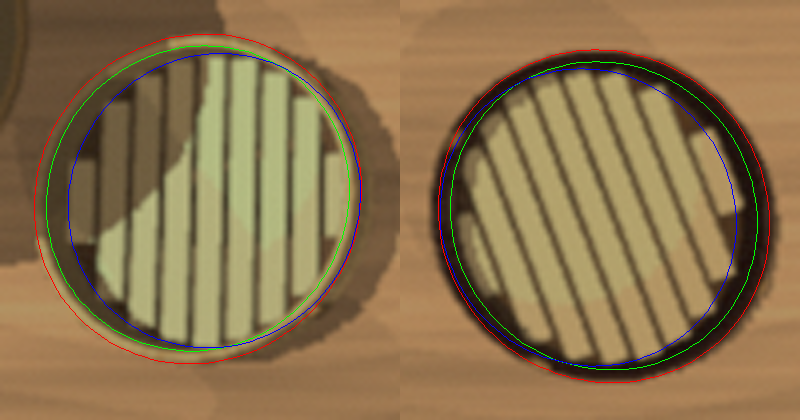

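View pics/o_scene0.png

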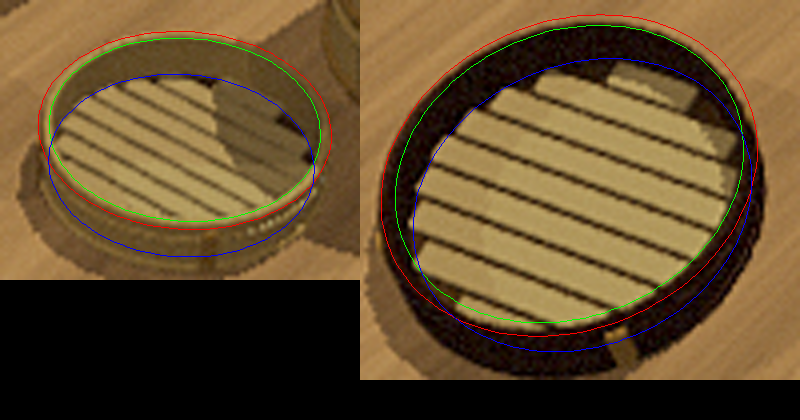

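```bash
cat >> h.py <<'E'
from scipy.spatial.transform import Rotation as Ro
def go(x,y,z,psi):
    s=robot.state(); R=Ro.from_rotvec(s['orientation']).as_matrix(); d=R.T@(np.array([x,y,z])-s['ee_pos'])*1000
    cur=np.degrees(np.arctan2(R[1,0],R[0,0])); t=-((psi-cur+180)%360-180)
    print('shift',d.round(1).tolist(),'turn',round(t,1),'rows>=',round(max(np.linalg.norm(d)/62.5,abs(t)/10.7),1),'tilt',R[:,2].round(4).tolist(),'cur',s['ee_pos'].round(4).tolist() if hasattr(s['ee_pos'],'round') else s['ee_pos'],round(cur,1),'F',np.round(s['wrist_force'],1).tolist(),'op',round(s['opening'],4),'t',s['t'])
E
python3 - <<'E'
from h import *
for u,v in ((403,115),(403,100),(430,135),(450,137)): print(px2w('scene0',u,v,0).round(3))
go(.443,.060,.2,180)
E
```

```text
[ 0.536  0.497 -0.   ]
[0.494 0.561 0.   ]
[ 0.653  0.471 -0.   ]
[0.705 0.502 0.   ]
shift [-372.1, -401.5, 53.0] turn -25.9 rows>= 8.8 tilt [-0.0008, -0.0019, -1.0] cur [0.2841, 0.5839, 0.2522] 154.1 F [-0.4, 0.0, -0.6] op 0.0851 t 0.15
```

```bash
python3 -m creep '[[85,[-40,-43,6],-5],[85,[-80,-86,12],-10],[85,[-120,-130,20],-15],[85,[-160,-174,25],-20],[85,[-200,-216,30],-26]]' 60; python3 - <<'E'
from h import *
go(.443,.060,.2,180)
E
```

```text
t: 0.78
ee_pos: [0.3696, 0.2998, 0.2223]
orientation: [0.007, -3.141, 0.003]
wrist_force: [0.2, -0.2, 0.2]
opening: 0.0853
shift [-72.4, -240.1, 22.7] turn 0.2 rows>= 4.0 tilt [-0.0009, -0.0022, -1.0] cur [0.3696, 0.2998, 0.2223] -179.8 F [0.2, -0.2, 0.2] op 0.0853 t 0.775
```

```bash
python3 -m creep '[[85,[-18,-60,6],0],[85,[-36,-120,12],0],[85,[-54,-180,18],0],[85,[-72,-240,23],0],[85,[-72,-240,23],0]]'; python3 - <<'E'
from h import *
go(.443,.060,.2,180); snap('wrist','w1')
for p in ((.443,.06,.086),(.443,.06,.074),(.443,.06,0)): print(w2px('w1',p))
E
```

```text
t: 1.4
ee_pos: [0.443, 0.0545, 0.1994]
orientation: [-0.01, -3.14, 0.006]
wrist_force: [0.3, -0.0, 0.6]
opening: 0.0851
shift [-0.0, 5.5, -0.6] turn -0.4 rows>= 0.1 tilt [-0.0014, -0.0036, -1.0] cur [0.443, 0.0545, 0.1994] 179.6 F [0.3, -0.0, 0.6] op 0.0851 t 1.4
(np.float64(328.87272054926956), np.float64(201.90631862152938))
(np.float64(328.56595905014524), np.float64(197.04781278544138))
(np.float64(327.15249654319206), np.float64(174.6613142883148))
```

View pics/w1.png

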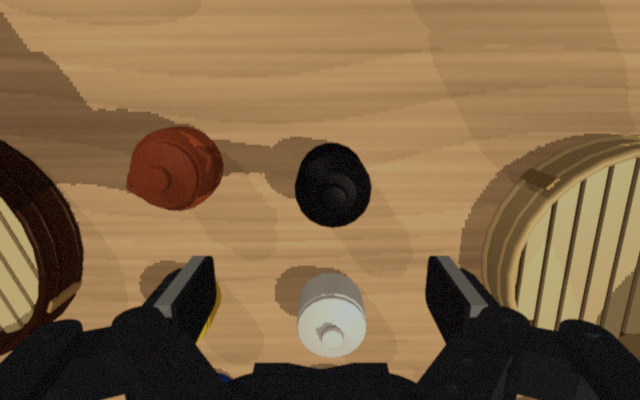

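```bash
python3 - <<'E'
from h import *
im=cv2.imread('pics/w1.png'); a=im[110:240,110:390]; 
a=cv2.convertScaleAbs(a,alpha=1.8,beta=20); cv2.imwrite('pics/w1c.png',cv2.resize(a,None,fx=2.8,fy=2.8,interpolation=2))
print(px2w('w1',334,193,.086),px2w('w1',332,336,.07))
E
```

```text
[0.43671615 0.06346934 0.086     ] [0.56228032 0.06289667 0.07      ]
```

View pics/w1c.png

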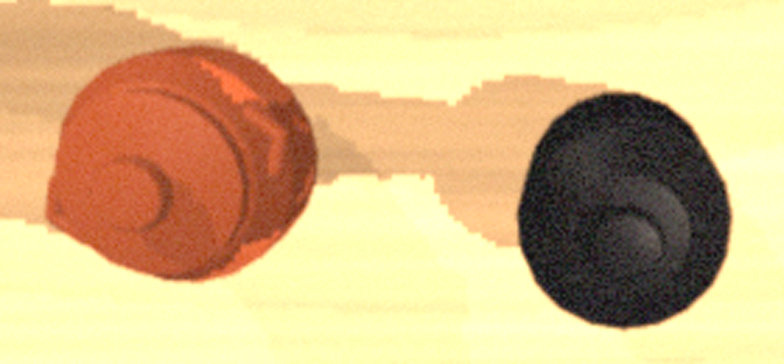

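```bash
python3 -m creep '[[85,[0,4,0],0],[85,[0,4,0],0],[85,[0,4,0],0]]' ; python3 - <<'E'
from h import *
go(.443,.060,.2,180); snap('wrist','w2')
im=cv2.imread('pics/w2.png'); 
a=cv2.convertScaleAbs(im[110:240,110:390],alpha=1.8,beta=20); b=im[240:370,220:500]
cv2.imwrite('pics/w2c.png',cv2.resize(cv2.vconcat([a,b]),None,fx=2.3,fy=2.3,interpolation=2))
E
```

```text
t: 1.82
ee_pos: [0.4425, 0.0625, 0.1994]
orientation: [0.001, -3.14, 0.004]
wrist_force: [0.6, 0.0, 0.8]
opening: 0.0848
shift [-0.5, -2.6, -0.6] turn 0.0 rows>= 0.0 tilt [-0.0015, -0.0024, -1.0] cur [0.4425, 0.0625, 0.1994] -180.0 F [0.6, 0.0, 0.8] op 0.0848 t 1.825
```

View pics/w2c.png

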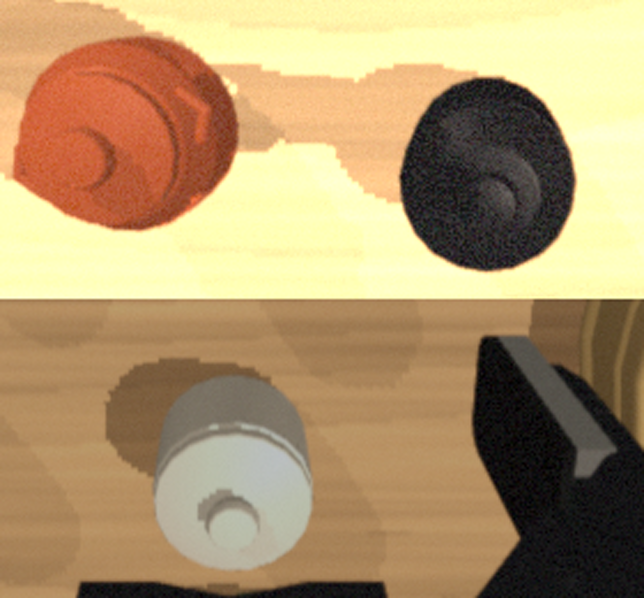

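```bash
python3 - <<'E'
from h import *
print(px2w('w2',325.2,197,.086),px2w('w2',320.9,338.5,.07),px2w('w2',147,178.7,.078))
E
```

```text
[0.43901454 0.06565303 0.086     ] [0.56418878 0.0628541  0.07      ] [ 0.42832037 -0.05796231  0.078     ]
```

```bash
python3 -m creep '[[85,[1,0,40],0],[85,[1,0,80],0],[85,[1,0,115],0],[85,[1,0,140],0],[85,[1,0,151],0]]'; python3 -m creep '[[85,[0,0,0],0],[60,[0,0,0],0],[50,[0,0,0],0],[50,[0,0,0],0],[50,[0,0,0],0]]' 60;python3 - <<'E'
from h import *
go(.563,.313,.2,180); snap('wrist','w3')
E
```

```text
t: 2.5
ee_pos: [0.4403, 0.0621, 0.0471]
orientation: [0.002, -3.138, 0.005]
wrist_force: [0.4, -0.4, 0.5]
opening: 0.0847
t: 3.12
ee_pos: [0.4414, 0.0627, 0.0486]
orientation: [0.002, -3.14, 0.003]
wrist_force: [-1.3, 0.7, 5.2]
opening: 0.0566
shift [-121.7, 249.9, -152.1] turn 0.1 rows>= 5.1 tilt [-0.002, -0.0018, -1.0] cur [0.4414, 0.0627, 0.0486] -179.9 F [-1.3, 0.7, 5.2] op 0.0566 t 3.125
```

View pics/w3.png

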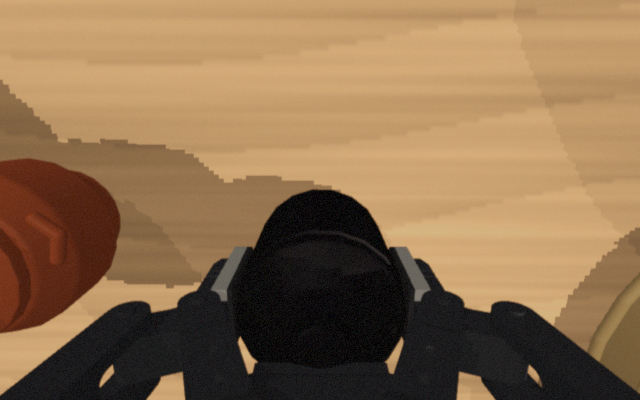

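```bash
python3 -m creep '[[50,[0,0,-10],0],[50,[0,0,-35],0],[50,[0,0,-65],0],[50,[0,0,-85],0],[50,[0,0,-90],0]]'; python3 - <<'E'
from h import *
go(.562,.315,.14,180); snap('wrist','w4')
E
```

```text
t: 3.8
ee_pos: [0.4425, 0.063, 0.1404]
orientation: [-0.002, 3.14, -0.0]
wrist_force: [0.4, -0.6, -3.0]
opening: 0.0565
shift [-119.7, 251.9, 0.5] turn 0.1 rows>= 4.5 tilt [0.0015, -0.0003, -1.0] cur [0.4425, 0.063, 0.1404] -179.9 F [0.4, -0.6, -3.0] op 0.0565 t 3.8
```

View pics/w4.png

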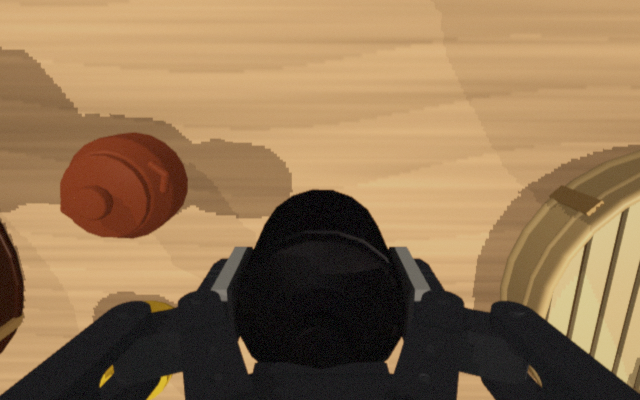

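```bash
python3 -m creep '[[50,[-10,22,0],0],[50,[-30,64,0],0],[50,[-53,112,0],0],[50,[-74,157,0],0],[50,[-95,200,0],0]]';python3 -m creep '[[50,[-12,24,0],0],[50,[-20,42,0],0],[50,[-22,48,0],0],[50,[-22,48,0],0]]'; python3 - <<'E'
from h import *
go(.562,.315,.064,180)
E
```

```text
t: 4.47
ee_pos: [0.5366, 0.2664, 0.1382]
orientation: [0.005, -3.14, 0.001]
wrist_force: [0.9, -0.8, -2.0]
opening: 0.0567
t: 4.97
ee_pos: [0.5576, 0.3149, 0.1368]
orientation: [0.007, -3.138, 0.003]
wrist_force: [0.6, -1.1, -2.4]
opening: 0.0564
shift [-4.7, 0.2, 72.8] turn 0.2 rows>= 1.2 tilt [-0.0034, -0.002, -1.0] cur [0.5576, 0.3149, 0.1368] -179.8 F [0.6, -1.1, -2.4] op 0.0564 t 4.975
```

```bash
python3 -m creep '[[50,[-4,0,15],0],[50,[-4,0,35],0],[50,[-4,0,52],0],[50,[-4,0,64],0],[50,[-4,0,68],0]]';python3 -m creep '[[50,[0,0,1],0],[50,[0,0,2],0],[50,[0,0,3],0]]'; python3 - <<'E'
from h import *
go(.562,.315,.064,180);snap('scene','s1')
a=cv2.imread('pics/s1.png')[60:210,290:440];cv2.imwrite('pics/s1c.png',cv2.resize(a,None,fx=4,fy=4,interpolation=2))
E
```

```text
t: 5.6
ee_pos: [0.5604, 0.3143, 0.0672]
orientation: [0.006, -3.136, 0.005]
wrist_force: [-0.5, 0.1, -2.1]
opening: 0.0565
t: 5.98
ee_pos: [0.5609, 0.3146, 0.0649]
orientation: [0.007, -3.137, 0.004]
wrist_force: [0.2, -0.3, -3.2]
opening: 0.0566
shift [-1.1, 0.4, 0.9] turn 0.2 rows>= 0.0 tilt [-0.0043, -0.0025, -1.0] cur [0.5609, 0.3146, 0.0649] -179.8 F [0.2, -0.3, -3.2] op 0.0566 t 5.975
```

View pics/s1c.png

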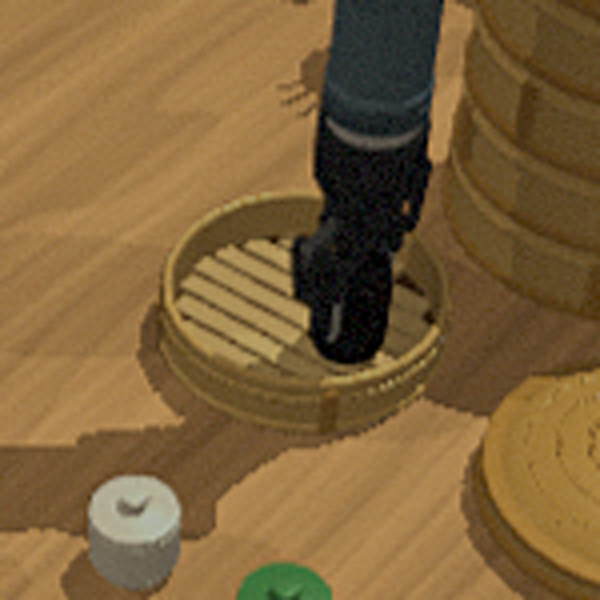

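Inside the tier, still about 2 mm up (force unchanged). Lower until contact, then release.

```bash
python3 -m creep '[[50,[0,0,2],0],[50,[0,0,3],0],[50,[0,0,4],0],[50,[0,0,4],0]]'; python3 - <<'E'
from h import *
go(.562,.315,.064,180)
E
```

```text
t: 6.52
ee_pos: [0.5611, 0.3147, 0.0628]
orientation: [0.006, -3.137, 0.003]
wrist_force: [-3.2, -1.9, 7.6]
opening: 0.0566
shift [-0.9, 0.2, -1.2] turn 0.2 rows>= 0.0 tilt [-0.0047, -0.0021, -1.0] cur [0.5611, 0.3147, 0.0628] -179.8 F [-3.2, -1.9, 7.6] op 0.0566 t 6.525
```

```bash
python3 -m creep '[[62,[0,0,0],0],[72,[0,0,0],0],[72,[0,0,0],0],[72,[0,0,-15],0],[72,[0,0,-50],0]]';python3 -m creep '[[72,[0,0,-55],0],[72,[0,0,-90],0],[72,[0,0,-90],0]]'; python3 - <<'E'
from h import *
go(.683,-.064,.19,180);snap('wrist','w5'); snap('top','t5')
a=cv2.imread('pics/t5.png')[195:300,155:255];cv2.imwrite('pics/t5c.png',cv2.resize(a,None,fx=5,fy=5,interpolation=2))
E
```

```text
t: 7.15
ee_pos: [0.5598, 0.3141, 0.1119]
orientation: [0.007, -3.133, 0.007]
wrist_force: [0.1, 0.3, 0.4]
opening: 0.0718
t: 7.52
ee_pos: [0.5636, 0.3158, 0.2076]
orientation: [-0.006, 3.142, 0.002]
wrist_force: [0.2, 0.5, -0.3]
opening: 0.072
shift [-117.9, -380.3, 17.2] turn 0.2 rows>= 6.4 tilt [0.0001, 0.001, -1.0] cur [0.5636, 0.3158, 0.2076] -179.8 F [0.2, 0.5, -0.3] op 0.072 t 7.525
```

View pics/w5.png

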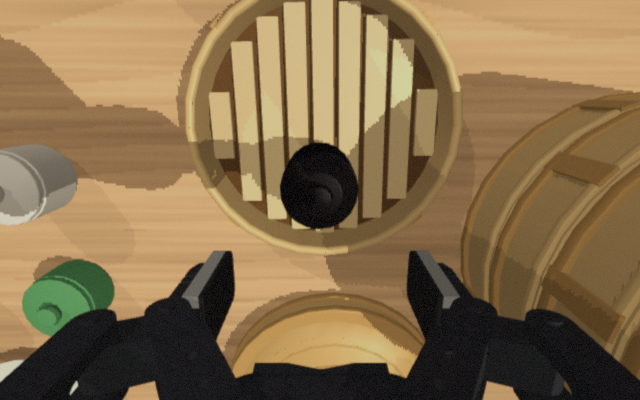

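View pics/t5c.png

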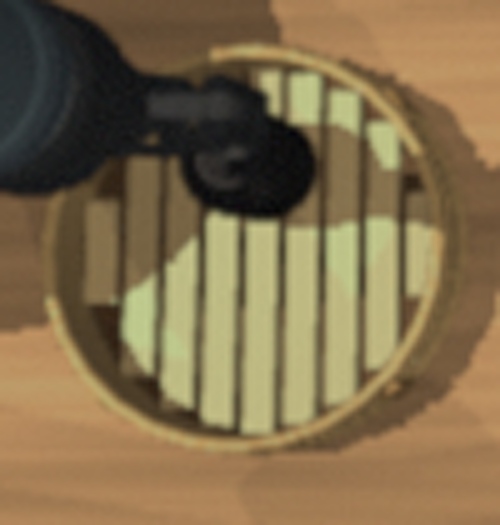

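```bash
python3 -m creep '[[80,[-12,-40,2],0],[80,[-29,-95,4],0],[80,[-46,-150,6],0],[80,[-64,-205,9],0],[80,[-81,-260,12],0]]';python3 -m creep '[[80,[-17,-55,2],0],[80,[-29,-95,4],0],[80,[-36,-119,5],0],[80,[-36,-119,5],0],[80,[-36,-119,5],0]]'; python3 - <<'E'
from h import *
go(.683,-.064,.035,180);snap('wrist','w6')
for p in ((.683,-.064,.07),(.6811,.0734,.056),(.5662,.0616,.07)):print(w2px('w6',p))
E
```

```text
t: 8.25
ee_pos: [0.6417, 0.0531, 0.189]
orientation: [0.007, -3.131, 0.007]
wrist_force: [0.8, 0.8, 0.5]
opening: 0.08
t: 8.88
ee_pos: [0.6772, -0.0636, 0.1827]
orientation: [0.009, -3.128, 0.004]
wrist_force: [0.7, -0.1, 0.4]
opening: 0.0803
shift [-7.8, -0.0, 147.6] turn 0.3 rows>= 2.4 tilt [-0.0137, -0.0027, -0.9999] cur [0.6772, -0.0636, 0.1827] -179.7 F [0.7, -0.1, 0.4] op 0.0803 t 8.875
(np.float64(319.9741299677581), np.float64(212.14363194293705))
(np.float64(510.5475035301824), np.float64(205.026868899499))
(np.float64(530.8101445378791), np.float64(27.686026649657805))
```

View pics/w6.png

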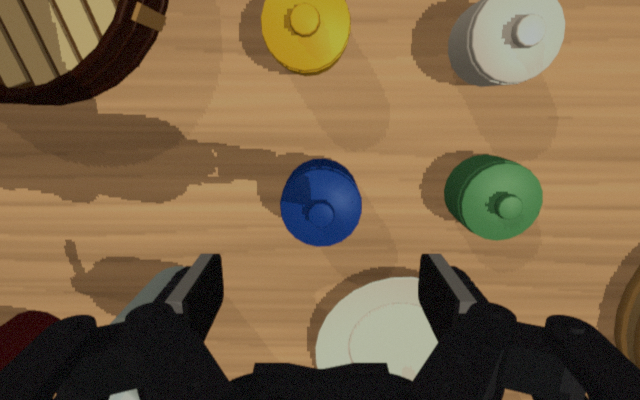

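```bash
python3 - <<'E'
from h import *
for f,b in(('top0',(365,105,70,70)),('scene0',(290,250,80,90))):
    im=cv2.imread(f'pics/{f}.png'); x,y,w,h=b
    a=cv2.resize(im[y:y+h,x:x+w],None,fx=5,fy=5,interpolation=2)
    C=(.785,-.185)
    for z,c in((0,(0,0,255)),(.12,(0,255,0))):
        P=[w2px(f,(C[0]+.033*np.cos(t),C[1]+.033*np.sin(t),z)) for t in np.linspace(0,6.28,60)]
        cv2.polylines(a,[np.int32([((u-x+.5)*5,(v-y+.5)*5) for u,v in P])],True,c,1)
    cv2.imwrite(f'pics/b_{f}.png',a)
E
```

```text
(no output)
```

View pics/b_top0.png

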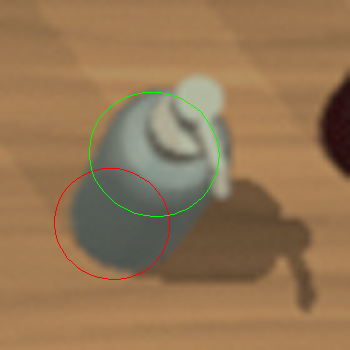

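View pics/b_scene0.png

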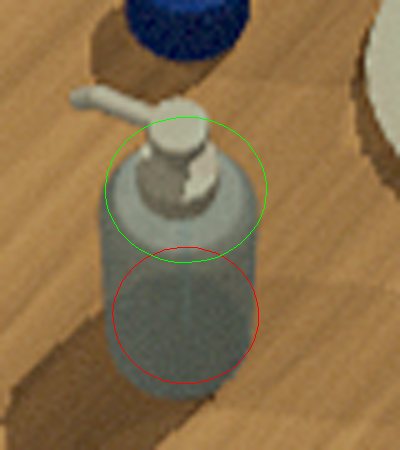

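```bash
python3 -m creep '[[80,[-5,0,40],0],[80,[-7,0,85],0],[80,[-7,0,120],0],[80,[-7,0,142],0],[80,[-7,0,146],0]]'; python3 - <<'E'
from h import *
go(.683,-.064,.035,180)
E
```

```text
t: 9.55
ee_pos: [0.6814, -0.0613, 0.0353]
orientation: [0.015, -3.125, 0.002]
wrist_force: [-0.0, -0.7, 0.2]
opening: 0.08
shift [-1.6, -2.8, 0.3] turn 0.5 rows>= 0.1 tilt [-0.0163, -0.0016, -0.9999] cur [0.6814, -0.0613, 0.0353] -179.5 F [-0.0, -0.7, 0.2] op 0.08 t 9.55
```

```bash
python3 -m creep '[[80,[-1,-3,0],0],[66,[-1,-3,0],0],[55,[-1,-3,0],0],[50,[-1,-3,0],0],[50,[-1,-3,0],0]]' 60;  python3 -m creep '[[50,[0,0,-8],0],[50,[0,0,-32],0],[50,[0,0,-65],0],[50,[0,0,-95],0],[50,[0,0,-105],0]]'; python3 - <<'E'
from h import *
go(.472,.314,.145,180)
snap('wrist','w7')
E
```

```text
t: 10.18
ee_pos: [0.6843, -0.0647, 0.0377]
orientation: [0.014, -3.129, 0.003]
wrist_force: [-0.9, -0.1, 6.6]
opening: 0.0605
t: 10.8
ee_pos: [0.6874, -0.0649, 0.1465]
orientation: [0.014, -3.135, 0.003]
wrist_force: [0.5, -0.5, -2.0]
opening: 0.0602
shift [212.1, 380.8, 2.1] turn 0.5 rows>= 7.0 tilt [-0.0064, -0.002, -1.0] cur [0.6874, -0.0649, 0.1465] -179.5 F [0.5, -0.5, -2.0] op 0.0602 t 10.8
```

View pics/w7.png

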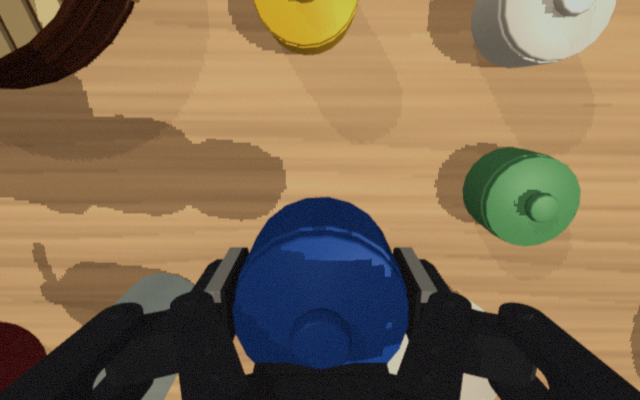

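```bash
python3 -m creep '[[50,[12,22,0],0],[50,[36,65,0],0],[50,[62,112,0],0],[50,[88,158,0],0],[50,[114,205,0],0]]';  python3 -m creep '[[50,[26,46,0],0],[50,[52,92,0],0],[50,[75,135,0],0],[50,[92,166,0],0],[50,[98,176,0],0]]'; python3 - <<'E'
from h import *
go(.472,.314,.055,180)
E
```

```text
t: 11.48
ee_pos: [0.568, 0.142, 0.1453]
orientation: [0.017, -3.131, 0.003]
wrist_force: [0.3, 0.7, -2.2]
opening: 0.0603
t: 12.1
ee_pos: [0.4636, 0.3205, 0.1446]
orientation: [0.028, -3.127, 0.003]
wrist_force: [0.7, 0.0, -1.9]
opening: 0.0602
shift [-9.6, -6.5, 89.5] turn 1.0 rows>= 1.4 tilt [-0.0144, -0.0022, -0.9999] cur [0.4636, 0.3205, 0.1446] -179.0 F [0.7, 0.0, -1.9] op 0.0602 t 12.1
```

```bash
python3 -m creep '[[50,[-8,-6,0],1],[50,[-8,-6,0],1],[50,[-8,-6,20],1],[50,[-8,-6,50],1],[50,[-8,-6,70],1]]';  python3 -m creep '[[50,[0,0,5],0],[50,[0,0,9],0],[50,[0,0,10],0]]'; python3 - <<'E'
from h import *
go(.472,.314,.0515,180)
E
```

```text
t: 12.72
ee_pos: [0.4716, 0.3115, 0.0733]
orientation: [-0.006, -3.127, 0.006]
wrist_force: [0.6, -0.3, -2.0]
opening: 0.0604
t: 13.1
ee_pos: [0.4725, 0.3112, 0.0639]
orientation: [-0.008, -3.128, 0.005]
wrist_force: [-0.6, 0.6, -1.8]
opening: 0.0601
shift [0.3, 2.8, 12.4] turn -0.3 rows>= 0.2 tilt [-0.0138, -0.0034, -0.9999] cur [0.4725, 0.3112, 0.0639] 179.7 F [-0.6, 0.6, -1.8] op 0.0601 t 13.1
```

```bash
python3 -m creep '[[50,[0,2,4],0],[50,[0,2,7],0],[50,[0,2,9],0],[50,[0,2,11],0],[50,[0,2,12],0]]';  python3 -m creep '[[50,[0,0,1],0],[50,[0,0,2],0]]'; python3 - <<'E'
from h import *
go(.472,.314,.0515,180)
E
```

```text
t: 13.72
ee_pos: [0.4722, 0.3132, 0.0517]
orientation: [-0.008, -3.128, 0.006]
wrist_force: [0.8, 0.2, -2.0]
opening: 0.0597
t: 13.98
ee_pos: [0.4722, 0.3131, 0.0516]
orientation: [-0.008, -3.126, 0.006]
wrist_force: [-4.7, -3.3, 14.6]
opening: 0.0602
shift [0.2, 0.9, 0.1] turn -0.3 rows>= 0.0 tilt [-0.0153, -0.0036, -0.9999] cur [0.4722, 0.3131, 0.0516] 179.7 F [-4.7, -3.3, 14.6] op 0.0602 t 13.975
```

```bash
python3 -m creep '[[66,[0,0,0],0],[76,[0,0,0],0],[76,[0,0,0],0],[76,[0,0,-15],0],[76,[0,0,-50],0]]';python3 -m creep '[[76,[0,0,-55],0],[80,[0,0,-90],0],[80,[0,0,-90],0]]'; python3 - <<'E'
from h import *
go(.429,-.0615,.19,112);snap('wrist','w8')
E
```

```text
t: 14.6
ee_pos: [0.4717, 0.3124, 0.1011]
orientation: [-0.008, -3.123, 0.01]
wrist_force: [-0.0, 0.2, 0.7]
opening: 0.0763
t: 14.98
ee_pos: [0.4761, 0.3146, 0.196]
orientation: [-0.008, -3.13, 0.0]
wrist_force: [0.0, 0.3, -0.2]
opening: 0.0799
shift [45.0, -376.4, 6.6] turn 67.7 rows>= 6.3 tilt [-0.0111, -0.0001, -0.9999] cur [0.4761, 0.3146, 0.196] 179.7 F [0.0, 0.3, -0.2] op 0.0799 t 14.975
```

View pics/w8.png

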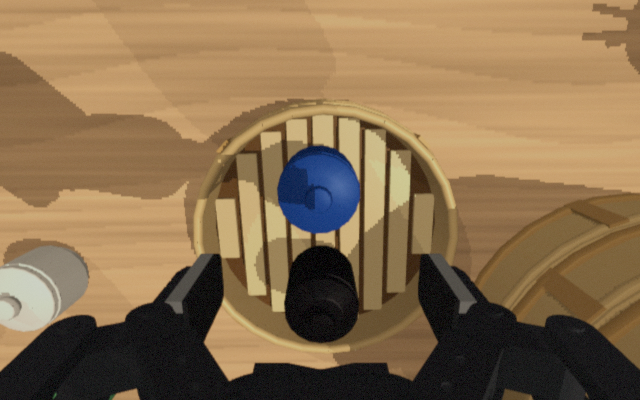

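Both stand in the pale tier with a gap (blue at (320,190), black at (322,305)). Next the jar.

```bash
python3 -m creep '[[84,[5,-40,1],8],[84,[12,-95,2],18],[84,[18,-150,3],28],[84,[25,-210,4],38],[84,[32,-265,5],48]]'; python3 - <<'E'
from h import *
go(.429,-.0615,.19,112)
E
```

```text
t: 15.65
ee_pos: [0.4394, 0.0466, 0.1888]
orientation: [-1.288, -2.85, 0.017]
wrist_force: [1.1, 0.1, 0.7]
opening: 0.084
shift [-74.2, -79.2, -0.6] turn 19.3 rows>= 1.8 tilt [-0.0172, -0.0039, -0.9998] cur [0.4394, 0.0466, 0.1888] 131.3 F [1.1, 0.1, 0.7] op 0.084 t 15.65
```

```bash
python3 -m creep '[[84,[-35,-37,0],9],[84,[-60,-65,0],17],[84,[-74,-79,0],19],[84,[-74,-79,0],19],[84,[-74,-79,0],19]]'; python3 - <<'E'
from h import *
go(.429,-.0615,.037,112); snap('wrist','w9'); print(w2px('w9',(.429,-.0615,.078)))
E
```

```text
t: 16.27
ee_pos: [0.4292, -0.0595, 0.1891]
orientation: [-1.737, -2.602, 0.02]
wrist_force: [-0.3, -0.4, 0.4]
opening: 0.0839
shift [-2.3, 1.7, 152.1] turn 0.6 rows>= 2.4 tilt [-0.0177, -0.0037, -0.9998] cur [0.4292, -0.0595, 0.1891] 112.6 F [-0.3, -0.4, 0.4] op 0.0839 t 16.275
(np.float64(322.29352431409035), np.float64(205.52007827522448))
```

View pics/w9.png

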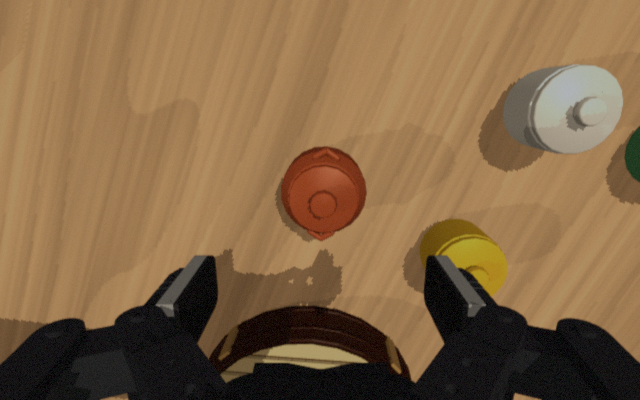

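```bash
python3 -m creep '[[84,[-2,1,40],0],[84,[-2,1,85],0],[84,[-2,1,122],0],[84,[-2,1,145],0],[84,[-2,1,151],0]]'; python3 - <<'E'
from h import *
go(.429,-.0615,.037,112)
E
```

```text
t: 16.95
ee_pos: [0.4272, -0.0598, 0.0366]
orientation: [-1.73, -2.603, 0.024]
wrist_force: [0.0, 0.2, 0.1]
opening: 0.0838
shift [-2.2, 1.0, -0.5] turn 0.8 rows>= 0.1 tilt [-0.0215, -0.004, -0.9998] cur [0.4272, -0.0598, 0.0366] 112.8 F [0.0, 0.2, 0.1] op 0.0838 t 16.95
```

```bash
python3 -m creep '[[84,[-2,1,0],0],[68,[-2,1,0],0],[55,[-2,1,0],0],[50,[-2,1,0],0],[50,[-2,1,0],0]]' 60;  python3 -m creep '[[50,[0,0,-8],0],[50,[0,0,-32],0],[50,[0,0,-62],0],[50,[0,0,-85],0],[50,[0,0,-90],0]]'; python3 - <<'E'
from h import *
go(.5025,-.228,.13,90)
snap('wrist','w10')
E
```

```text
t: 17.58
ee_pos: [0.43, -0.0611, 0.0381]
orientation: [-1.73, -2.604, 0.02]
wrist_force: [-2.5, 0.6, 6.8]
opening: 0.0644
t: 18.2
ee_pos: [0.4329, -0.0607, 0.1298]
orientation: [-1.732, -2.606, 0.015]
wrist_force: [-0.1, 0.6, -2.0]
opening: 0.0638
shift [-181.2, -0.7, -1.1] turn 22.8 rows>= 2.9 tilt [-0.0154, -0.0012, -0.9999] cur [0.4329, -0.0607, 0.1298] 112.8 F [-0.1, 0.6, -2.0] op 0.0638 t 18.2
```

View pics/w10.png

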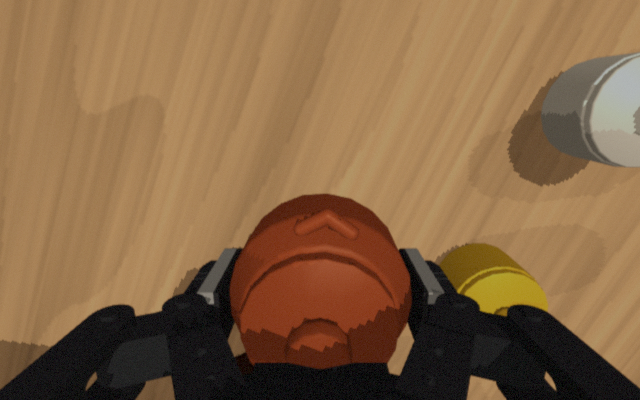

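```bash
python3 -m creep '[[50,[-12,0,0],3],[50,[-45,0,0],9],[50,[-85,0,-1],15],[50,[-125,0,-1],20],[50,[-160,-1,-2],23]]';  python3 - <<'E'
from h import *
go(.5025,-.228,.13,90)
E
```

```text
t: 18.88
ee_pos: [0.4932, -0.2107, 0.1292]
orientation: [-2.222, -2.204, 0.024]
wrist_force: [0.4, 0.2, -3.0]
opening: 0.0641
shift [-17.2, 9.4, -1.0] turn -0.4 rows>= 0.3 tilt [-0.0189, -0.0023, -0.9998] cur [0.4932, -0.2107, 0.1292] 89.6 F [0.4, 0.2, -3.0] op 0.0641 t 18.875
```

```bash
python3 -m creep '[[50,[-12,7,0],0],[50,[-16,9,0],0],[50,[-16,9,10],0],[50,[-16,9,30],0],[50,[-16,9,52],0]]'; python3 -m creep '[[50,[0,0,8],0],[50,[0,0,13],0],[50,[0,0,15],0],[50,[0,0,15],0]]';  python3 - <<'E'
from h import *
go(.5025,-.228,.052,90)
E
```

```text
t: 19.5
ee_pos: [0.5006, -0.225, 0.0753]
orientation: [-2.218, -2.205, 0.023]
wrist_force: [-0.1, 0.3, -3.3]
opening: 0.0641
t: 20.0
ee_pos: [0.5008, -0.2252, 0.0607]
orientation: [-2.219, -2.206, 0.022]
wrist_force: [-0.2, 0.9, -2.8]
opening: 0.0643
shift [-2.8, 1.9, 8.7] turn -0.3 rows>= 0.1 tilt [-0.0188, -0.001, -0.9998] cur [0.5008, -0.2252, 0.0607] 89.7 F [-0.2, 0.9, -2.8] op 0.0643 t 20.0
```

```bash
python3 -m creep '[[50,[-2,1,3],0],[50,[-2,1,5],0],[50,[-2,1,7],0],[50,[-2,1,8],0],[50,[-2,1,8],0]]'; python3 -m creep '[[50,[0,0,2],0],[50,[0,0,2],0]]';  python3 - <<'E'
from h import *
go(.5025,-.228,.052,90)
E
```

```text
t: 20.62
ee_pos: [0.5015, -0.2271, 0.0526]
orientation: [-2.219, -2.206, 0.022]
wrist_force: [0.3, -0.3, -1.5]
opening: 0.0641
t: 20.88
ee_pos: [0.5017, -0.2274, 0.0522]
orientation: [-2.218, -2.205, 0.02]
wrist_force: [-4.3, 2.4, 8.8]
opening: 0.0645
shift [-0.6, 0.8, 0.2] turn -0.3 rows>= 0.0 tilt [-0.0189, 0.0006, -0.9998] cur [0.5017, -0.2274, 0.0522] 89.7 F [-4.3, 2.4, 8.8] op 0.0645 t 20.875
```

```bash
python3 -m creep '[[70,[0,0,0],0],[80,[0,0,0],0],[80,[0,0,0],0],[80,[0,0,-15],0],[80,[0,0,-50],0]]';python3 -m creep '[[80,[0,0,-55],0],[80,[0,0,-95],0],[80,[0,0,-95],0]]'; python3 - <<'E'
from h import *
go(.5665,.0617,.19,150);snap('wrist','w11')
E
```

```text
t: 21.5
ee_pos: [0.5014, -0.2269, 0.102]
orientation: [-2.216, -2.203, 0.024]
wrist_force: [1.0, 0.4, 0.6]
opening: 0.0801
t: 21.88
ee_pos: [0.5062, -0.2287, 0.2016]
orientation: [-2.222, -2.208, 0.016]
wrist_force: [1.1, -0.5, -0.2]
opening: 0.0802
shift [290.8, 58.5, 10.6] turn -60.4 rows>= 5.6 tilt [-0.0135, -0.0006, -0.9999] cur [0.5062, -0.2287, 0.2016] 89.6 F [1.1, -0.5, -0.2] op 0.0802 t 21.875
```

View pics/w11.png

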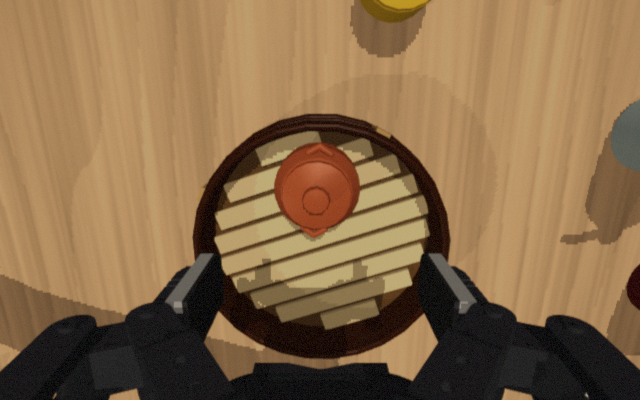

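```bash
python3 - <<'E'
from h import *
for C in((.5025,-.280),):
  im=cv2.imread('pics/w11.png')
  for r,z,c in((.108,.05,(0,0,255)),(.1,.05,(0,255,0)),(.1,.014,(255,0,0))):
    P=[w2px('w11',(C[0]+r*np.cos(t),C[1]+r*np.sin(t),z)) for t in np.linspace(0,6.28,90)]
    cv2.polylines(im,[np.int32(P)],True,c,1)
  cv2.imwrite('pics/w11o.png',cv2.resize(im[100:370,180:470],None,fx=2,fy=2))
E
```

```text
(no output)
```

View pics/w11o.png

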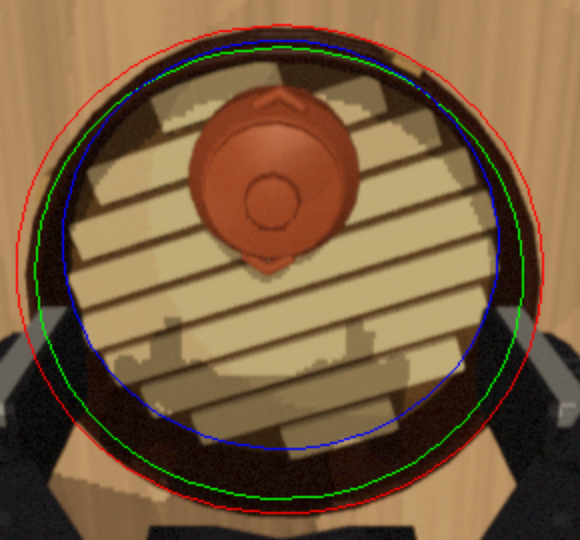

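```bash
python3 -m creep '[[80,[40,8,2],-8],[80,[95,19,4],-18],[80,[150,30,6],-28],[80,[205,41,8],-38],[80,[250,50,9],-48]]'; python3 - <<'E'
from h import *
go(.5665,.0617,.19,150)
E
```

```text
t: 22.55
ee_pos: [0.5549, 0.0249, 0.1879]
orientation: [-1.117, -2.915, 0.011]
wrist_force: [0.4, -0.0, 0.0]
opening: 0.0801
shift [16.0, 35.1, -2.3] turn -11.9 rows>= 1.1 tilt [-0.0211, 0.0008, -0.9998] cur [0.5549, 0.0249, 0.1879] 138.1 F [0.4, -0.0, 0.0] op 0.0801 t 22.55
```

```bash
python3 -m creep '[[80,[12,25,-2],-8],[80,[16,35,-2],-12],[80,[16,35,-2],-12],[80,[16,35,-2],-12]]'; python3 - <<'E'
from h import *
go(.5665,.0617,.034,150); snap('wrist','w12'); print(w2px('w12',(.5665,.0617,.07)))
a=cv2.imread('pics/w12.png')[130:260,220:420];cv2.imwrite('pics/w12c.png',cv2.resize(a,None,fx=3,fy=3))
E
```

```text
t: 23.05
ee_pos: [0.5655, 0.0603, 0.1888]
orientation: [-0.809, -3.013, 0.01]
wrist_force: [0.6, -0.3, -0.3]
opening: 0.0799
shift [-3.2, 3.5, 154.7] turn -0.1 rows>= 2.5 tilt [-0.0232, -0.0003, -0.9997] cur [0.5655, 0.0603, 0.1888] 149.9 F [0.6, -0.3, -0.3] op 0.0799 t 23.05
(np.float64(324.95207683231683), np.float64(202.8977866255482))
```

View pics/w12c.png

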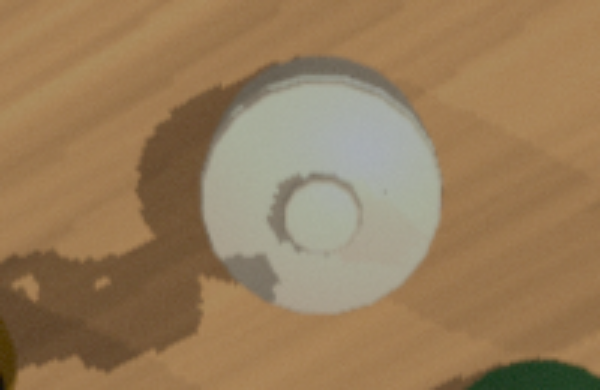

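```bash
python3 -m creep '[[80,[-3,4,40],0],[80,[-3,4,85],0],[80,[-3,4,122],0],[80,[-3,4,148],0],[80,[-3,4,154],0]]'; python3 - <<'E'
from h import *
go(.5665,.0617,.034,150)
E
```

```text
t: 23.72
ee_pos: [0.5648, 0.0606, 0.0331]
orientation: [-0.812, -3.008, 0.013]
wrist_force: [-0.1, -0.1, 0.2]
opening: 0.0801
shift [-0.8, 1.8, -0.9] turn -0.2 rows>= 0.0 tilt [-0.0269, -0.0016, -0.9996] cur [0.5648, 0.0606, 0.0331] 149.8 F [-0.1, -0.1, 0.2] op 0.0801 t 23.725
```

```bash
python3 -m creep '[[80,[-1,2,0],0],[66,[-1,2,0],0],[55,[-1,2,0],0],[50,[-1,2,0],0],[50,[-1,2,0],0]]' 60;  python3 -m creep '[[50,[0,0,-8],0],[50,[0,0,-32],0],[50,[0,0,-65],0],[50,[0,0,-98],0],[50,[0,0,-110],0]]'; python3 - <<'E'
from h import *
go(.551,-.308,.145,150)
snap('wrist','w13')
E
```

```text
t: 24.35
ee_pos: [0.5684, 0.0618, 0.035]
orientation: [-0.813, -3.011, 0.011]
wrist_force: [-1.1, -0.4, 6.5]
opening: 0.0606
t: 24.98
ee_pos: [0.5723, 0.062, 0.1473]
orientation: [-0.814, -3.015, 0.008]
wrist_force: [0.3, -0.3, -0.6]
opening: 0.0601
shift [-167.9, -330.3, 2.6] turn -0.2 rows>= 5.9 tilt [-0.0196, 0.0003, -0.9998] cur [0.5723, 0.062, 0.1473] 149.8 F [0.3, -0.3, -0.6] op 0.0601 t 24.975
```

View pics/w13.png

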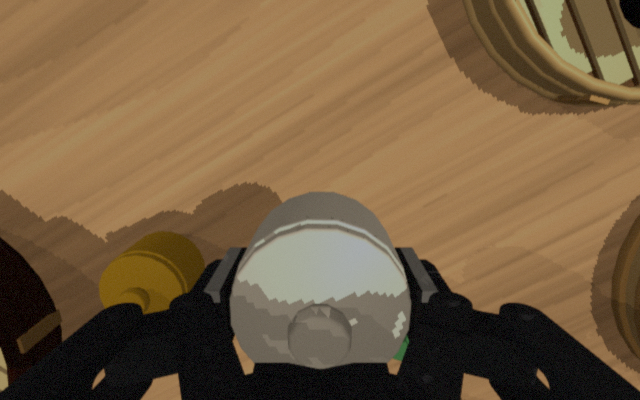

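```bash
python3 -m creep '[[50,[-12,-23,-1],0],[50,[-36,-70,-2],0],[50,[-62,-122,-3],0],[50,[-88,-174,-4],0],[50,[-112,-220,-4],0]]';  python3 -m creep '[[50,[-30,-58,0],0],[50,[-50,-97,-1],0],[50,[-57,-111,-1],0],[50,[-57,-111,-1],0]]'; python3 - <<'E'
from h import *
go(.551,-.308,.049,150)
E
```

```text
t: 25.65
ee_pos: [0.557, -0.1863, 0.1504]
orientation: [-0.815, -3.012, 0.008]
wrist_force: [0.8, -0.0, -2.2]
opening: 0.0605
t: 26.15
ee_pos: [0.5489, -0.3117, 0.1502]
orientation: [-0.819, -3.009, 0.008]
wrist_force: [0.7, 0.3, -3.1]
opening: 0.0606
shift [-2.1, 5.4, 101.1] turn -0.4 rows>= 1.6 tilt [-0.0239, 0.0015, -0.9997] cur [0.5489, -0.3117, 0.1502] 149.6 F [0.7, 0.3, -3.1] op 0.0606 t 26.15
```

```bash
python3 -m creep '[[50,[-2,5,5],0],[50,[-2,5,25],0],[50,[-2,5,50],0],[50,[-2,5,72],0],[50,[-2,5,82],0]]';  python3 -m creep '[[50,[0,0,4],0],[50,[0,0,7],0],[50,[0,0,8],0]]'; python3 - <<'E'
from h import *
go(.551,-.308,.049,150)
E
```

```text
t: 26.78
ee_pos: [0.55, -0.3064, 0.0653]
orientation: [-0.815, -3.005, 0.006]
wrist_force: [-0.0, -0.4, -1.3]
opening: 0.0608
t: 27.15
ee_pos: [0.5503, -0.3068, 0.0579]
orientation: [-0.816, -3.006, 0.006]
wrist_force: [-0.7, -0.2, -1.6]
opening: 0.0605
shift [-1.5, -0.6, 8.8] turn -0.4 rows>= 0.1 tilt [-0.0265, 0.003, -0.9996] cur [0.5503, -0.3068, 0.0579] 149.6 F [-0.7, -0.2, -1.6] op 0.0605 t 27.15
```

```bash
python3 -m creep '[[50,[-1,0,3],0],[50,[-1,0,5],0],[50,[-1,0,7],0],[50,[-1,0,8],0],[50,[-1,0,8],0]]'; python3 -m creep '[[50,[0,0,2],0],[50,[0,0,2],0]]';  python3 - <<'E'
from h import *
go(.551,-.308,.049,150)
E
```

```text
t: 27.78
ee_pos: [0.5508, -0.3072, 0.0497]
orientation: [-0.816, -3.006, 0.006]
wrist_force: [0.0, 0.6, -1.2]
opening: 0.0602
t: 28.02
ee_pos: [0.551, -0.3074, 0.0491]
orientation: [-0.816, -3.006, 0.005]
wrist_force: [-1.0, 1.1, 5.0]
opening: 0.0605
shift [-0.3, -0.6, 0.1] turn -0.4 rows>= 0.0 tilt [-0.0263, 0.0037, -0.9996] cur [0.551, -0.3074, 0.0491] 149.6 F [-1.0, 1.1, 5.0] op 0.0605 t 28.025
```

```bash
python3 -m creep '[[68,[0,0,0],0],[76,[0,0,0],0],[76,[0,0,0],0],[76,[0,0,-15],0],[76,[0,0,-50],0]]';python3 -m creep '[[76,[0,0,-55],0],[76,[0,0,-110],0],[76,[0,0,-120],0]]'; python3 - <<'E'
from h import *
go(.6815,.0725,.19,30);snap('wrist','w14')
E
```

```text
t: 28.65
ee_pos: [0.551, -0.3067, 0.0985]
orientation: [-0.815, -3.003, 0.004]
wrist_force: [0.8, 0.1, 0.1]
opening: 0.0757
t: 29.02
ee_pos: [0.5573, -0.3097, 0.2249]
orientation: [-0.819, -3.013, 0.007]
wrist_force: [-0.3, 0.5, 0.1]
opening: 0.0764
shift [85.8, 392.8, 32.8] turn 119.6 rows>= 11.2 tilt [-0.02, 0.0008, -0.9998] cur [0.5573, -0.3097, 0.2249] 149.6 F [-0.3, 0.5, 0.1] op 0.0764 t 29.025
```

View pics/w14.png

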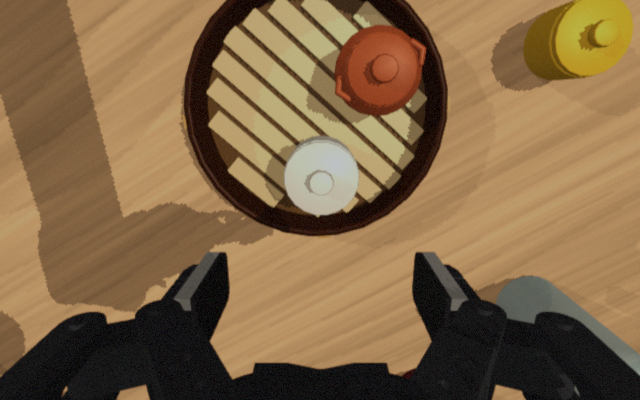

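```bash
python3 -m creep '[[80,[5,20,0],9],[80,[14,65,0],19],[80,[25,120,2],29],[80,[36,170,4],39],[80,[47,220,6],49]]'; python3 - <<'E'
from h import *
go(.6815,.0725,.19,30)
E
```

```text
t: 29.7
ee_pos: [0.6267, -0.0936, 0.2153]
orientation: [-2.001, -2.396, 0.022]
wrist_force: [-0.2, -1.1, 0.0]
opening: 0.08
shift [153.6, 84.0, 24.4] turn 70.3 rows>= 6.6 tilt [-0.0244, 0.0024, -0.9997] cur [0.6267, -0.0936, 0.2153] 100.3 F [-0.2, -1.1, 0.0] op 0.08 t 29.7
```

```bash
python3 -m creep '[[80,[38,20,5],10],[80,[76,42,12],20],[80,[114,62,18],30],[80,[140,76,23],40],[80,[153,84,24],50]]'; python3 - <<'E'
from h import *
go(.6815,.0725,.19,30)
E
```

```text
t: 30.32
ee_pos: [0.6805, 0.0756, 0.1877]
orientation: [-2.832, -1.325, 0.038]
wrist_force: [-0.8, 0.3, 0.4]
opening: 0.0801
shift [-1.8, 2.7, -2.3] turn 20.2 rows>= 1.9 tilt [-0.0285, 0.0029, -0.9996] cur [0.6805, 0.0756, 0.1877] 50.2 F [-0.8, 0.3, 0.4] op 0.0801 t 30.325
```

```bash
python3 -m creep '[[80,[-2,3,0],10],[80,[-2,3,0],20],[80,[-2,3,0],20],[80,[-2,3,0],20]]'; python3 - <<'E'
from h import *
go(.6815,.0728,.0265,30); snap('wrist','w15'); print(w2px('w15',(.6815,.073,.056)))
E
```

```text
t: 30.82
ee_pos: [0.681, 0.072, 0.1869]
orientation: [-3.022, -0.818, 0.044]
wrist_force: [-1.1, -0.6, 0.7]
opening: 0.0801
shift [4.8, 2.4, 160.4] turn 0.3 rows>= 2.6 tilt [-0.0298, 0.0026, -0.9996] cur [0.681, 0.072, 0.1869] 30.3 F [-1.1, -0.6, 0.7] op 0.0801 t 30.825
(np.float64(323.064791310433), np.float64(188.32682770268173))
```

View pics/w15.png

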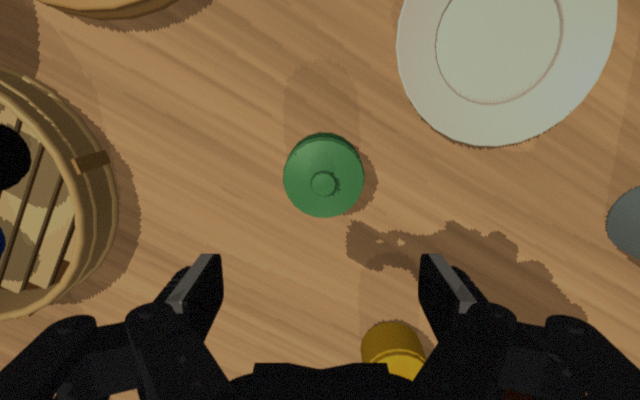

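```bash
python3 -m creep '[[80,[6,2,40],0],[80,[6,2,85],0],[80,[6,2,122],0],[80,[6,2,148],0],[80,[6,2,158],0]]'; python3 - <<'E'
from h import *
go(.6825,.0733,.0265,30)
E
```

```text
t: 31.5
ee_pos: [0.6818, 0.0738, 0.0275]
orientation: [-3.021, -0.817, 0.046]
wrist_force: [0.4, 0.3, 0.3]
opening: 0.0799
shift [0.4, 0.8, 1.0] turn 0.3 rows>= 0.0 tilt [-0.0316, 0.003, -0.9995] cur [0.6818, 0.0738, 0.0275] 30.3 F [0.4, 0.3, 0.3] op 0.0799 t 31.5
```

```bash
python3 -m creep '[[80,[0,0,0],0],[68,[0,0,0],0],[55,[0,0,0],0],[50,[0,0,0],0],[50,[0,0,0],0]]' 60;  python3 - <<'E'
from h import *
go(.6825,.0733,.0265,30)
E
python3 -m creep '[[50,[0,0,-8],0],[50,[0,0,-32],0],[50,[0,0,-65],0],[50,[0,0,-98],0],[50,[0,0,-118],0]]'; python3 - <<'E'
from h import *
go(.457,-.308,.145,30)
snap('wrist','w16')
E
```

```text
t: 32.12
ee_pos: [0.6836, 0.0735, 0.03]
orientation: [-3.022, -0.818, 0.04]
wrist_force: [-0.6, -0.5, 5.8]
opening: 0.0621
shift [-1.0, -0.3, 3.5] turn 0.3 rows>= 0.1 tilt [-0.0276, 0.0032, -0.9996] cur [0.6836, 0.0735, 0.03] 30.3 F [-0.6, -0.5, 5.8] op 0.0621 t 32.125
t: 32.75
ee_pos: [0.688, 0.0728, 0.1512]
orientation: [-3.023, -0.817, 0.035]
wrist_force: [0.3, -0.2, -1.8]
opening: 0.0622
shift [-391.3, 212.6, 10.4] turn 0.3 rows>= 7.1 tilt [-0.024, 0.0036, -0.9997] cur [0.688, 0.0728, 0.1512] 30.3 F [0.3, -0.2, -1.8] op 0.0622 t 32.75
```

View pics/w16.png

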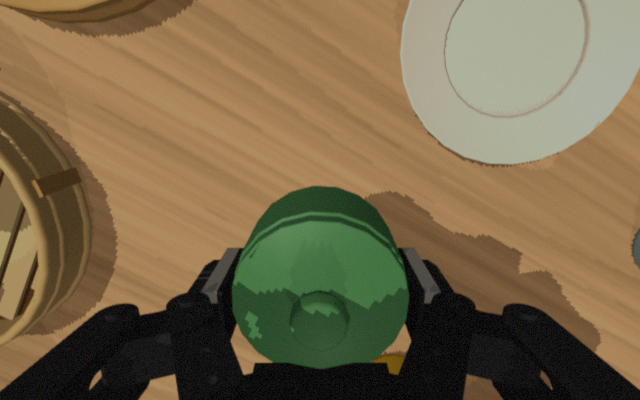

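```bash
python3 -m creep '[[50,[-20,11,-4],0],[50,[-65,35,-8],0],[50,[-115,62,-12],0],[50,[-168,91,-12],0],[50,[-220,120,-12],0]]';  python3 - <<'E'
from h import *
go(.457,-.308,.165,30)
E
```

```text
t: 33.42
ee_pos: [0.5563, -0.1446, 0.1663]
orientation: [-3.023, -0.815, 0.034]
wrist_force: [-0.1, -0.6, -1.2]
opening: 0.0621
shift [-167.9, 91.4, 2.9] turn 0.2 rows>= 3.1 tilt [-0.0235, 0.0041, -0.9997] cur [0.5563, -0.1446, 0.1663] 30.2 F [-0.1, -0.6, -1.2] op 0.0621 t 33.425
```

```bash
python3 -m creep '[[50,[-52,29,-3],0],[50,[-100,55,-3],0],[50,[-140,77,-3],0],[50,[-160,87,-2],0],[50,[-163,89,0],0]]';  python3 -m creep '[[50,[0,0,0],0],[50,[0,0,0],0]]'; python3 - <<'E'
from h import *
go(.457,-.308,.044,30)
snap('wrist','w17')
E
```

```text
t: 34.05
ee_pos: [0.4561, -0.3056, 0.1672]
orientation: [-3.025, -0.804, 0.037]
wrist_force: [0.4, 0.3, -1.3]
opening: 0.0617
t: 34.3
ee_pos: [0.4562, -0.3043, 0.1666]
orientation: [-3.023, -0.807, 0.038]
wrist_force: [0.2, 0.6, -0.6]
opening: 0.0621
shift [1.4, 5.9, 122.5] turn -0.1 rows>= 2.0 tilt [-0.0269, 0.006, -0.9996] cur [0.4562, -0.3043, 0.1666] 29.9 F [0.2, 0.6, -0.6] op 0.0621 t 34.3
```

View pics/w17.png

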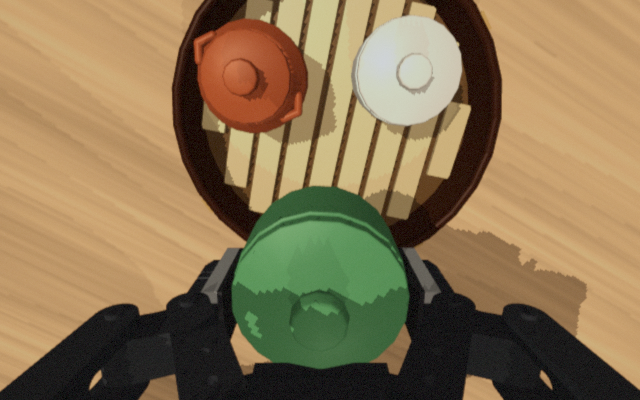

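```bash
python3 -m creep '[[50,[1,6,10],0],[50,[1,6,35],0],[50,[1,6,65],0],[50,[1,6,90],0],[50,[1,6,105],0]]';  python3 -m creep '[[50,[0,0,4],0],[50,[0,0,6],0],[50,[0,0,6],0]]'; python3 - <<'E'
from h import *
go(.457,-.308,.044,30)
E
```

```text
t: 34.98
ee_pos: [0.4576, -0.3074, 0.0596]
orientation: [-3.021, -0.809, 0.04]
wrist_force: [-0.4, 0.5, -1.3]
opening: 0.0621
t: 35.35
ee_pos: [0.458, -0.3078, 0.0543]
orientation: [-3.022, -0.81, 0.039]
wrist_force: [-0.4, -0.2, -1.4]
opening: 0.0619
shift [-0.8, -0.1, 10.3] turn 0.0 rows>= 0.2 tilt [-0.0272, 0.0061, -0.9996] cur [0.458, -0.3078, 0.0543] 30.0 F [-0.4, -0.2, -1.4] op 0.0619 t 35.35
```

```bash
python3 -m creep '[[50,[0,0,3],0],[50,[0,0,6],0],[50,[0,0,8],0],[50,[0,0,9],0],[50,[0,0,9],0]]'; python3 -m creep '[[50,[0,0,1],0],[50,[0,0,2],0],[50,[0,0,2],0]]';  python3 - <<'E'
from h import *
go(.457,-.308,.044,30)
E
```

```text
t: 35.98
ee_pos: [0.4577, -0.3077, 0.0452]
orientation: [-3.022, -0.81, 0.039]
wrist_force: [-0.4, -0.6, -0.7]
opening: 0.0621
t: 36.35
ee_pos: [0.4578, -0.3077, 0.0439]
orientation: [-3.021, -0.809, 0.038]
wrist_force: [-1.1, 1.9, 5.3]
opening: 0.0621
shift [-0.8, -0.1, -0.0] turn 0.0 rows>= 0.0 tilt [-0.027, 0.007, -0.9996] cur [0.4578, -0.3077, 0.0439] 30.0 F [-1.1, 1.9, 5.3] op 0.0621 t 36.35
```

Contact; release, rise and check everything.

```bash
python3 -m creep '[[70,[0,0,0],0],[77,[0,0,0],0],[77,[0,0,0],0],[77,[0,0,-15],0],[77,[0,0,-50],0]]';python3 -m creep '[[77,[0,0,-60],0],[77,[0,0,-120],0],[77,[0,0,-150],0],[77,[-60,35,-170],0],[77,[-100,60,-180],0]]';python3 -m creep '[[77,[0,0,0],0],[77,[0,0,0],0],[77,[0,0,0],0],[77,[0,0,0],0]]'; python3 - <<'E'
from h import *
go(.4,-.3,.3,30)
for n in('top','scene','wrist'): snap(n,n+'F')
t=cv2.imread('pics/topF.png');s=cv2.imread('pics/sceneF.png')
cv2.imwrite('pics/tF.png',cv2.resize(t[160:310,150:490],None,fx=2.3,fy=2.3,interpolation=2))
cv2.imwrite('pics/sF.png',cv2.resize(s[95:355,150:420],None,fx=2.3,fy=2.3,interpolation=2))
E
```

```text
t: 36.98
ee_pos: [0.4581, -0.3074, 0.0939]
orientation: [-3.019, -0.808, 0.042]
wrist_force: [0.7, 0.3, 0.3]
opening: 0.077
t: 37.6
ee_pos: [0.4071, -0.4117, 0.2769]
orientation: [-3.02, -0.813, 0.039]
wrist_force: [0.6, 0.5, -0.6]
opening: 0.0774
t: 38.1
ee_pos: [0.4083, -0.4101, 0.2763]
orientation: [-3.018, -0.818, 0.04]
wrist_force: [0.7, 0.5, 0.9]
opening: 0.077
shift [48.0, -99.7, -22.6] turn 0.3 rows>= 1.8 tilt [-0.0283, 0.0078, -0.9996] cur [0.4083, -0.4101, 0.2763] 30.3 F [0.7, 0.5, 0.9] op 0.077 t 38.1
```

View pics/tF.png

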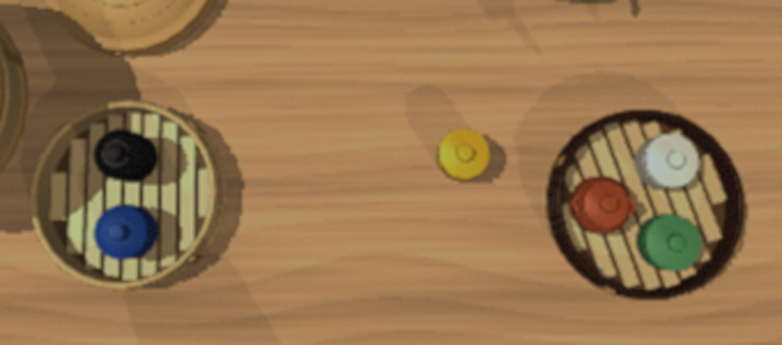

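View pics/sF.png

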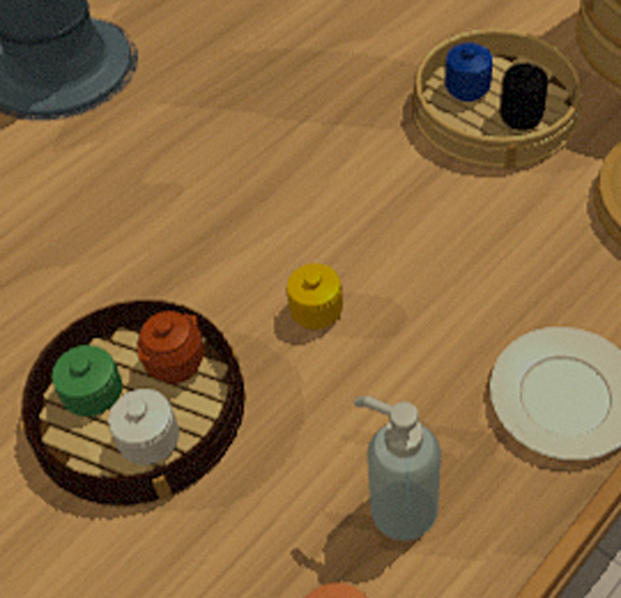

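View pics/wristF.png

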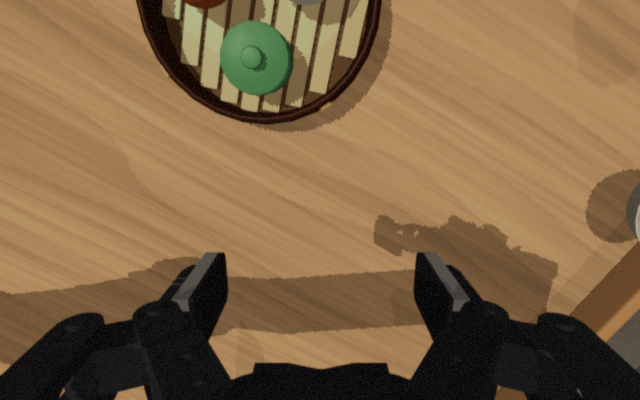

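```bash
python3 - <<'E'
from h import *
k={'jar':(609,204,.092),'green':(676,242,.07),'white':(676,159,.084),'blue':(120,231,.084),'black':(118,153,.1)}
P={n:px2w('topF',u/2.3+149.8,v/2.3+159.8,z)[:2] for n,(u,v,z) in k.items()}
D=np.array([.503,-.281]);L=np.array([.517,.315])
for n in P: print(n,P[n].round(4),np.linalg.norm(P[n]-(L if n[0]=='b' else D)).round(4))
for a,b in(('jar','green'),('jar','white'),('green','white'),('blue','black')): print(a,b,np.linalg.norm(P[a]-P[b]).round(4))
E
```

```text
jar [ 0.4991 -0.2276] 0.0535
green [ 0.4576 -0.3052] 0.0514
white [ 0.5483 -0.3059] 0.0517
blue [0.4732 0.3074] 0.0444
black [0.5576 0.3081] 0.0412
jar green 0.0879
jar white 0.0924
green white 0.0907
blue black 0.0844
```

All within limits with more than 1 cm of margin; yellow cup and bottle are unmoved in the pictures.

```bash
python3 - <<'E'
from h import *
s=robot.state(); print(np.round(s['wrist_force'],1),np.abs(s['qvel']).max().round(3) )
print(robot.sign_off())
E
```

```text
[-0.2  0.8  0. ] 0.005
the job is handed in; nothing more can be done
None
```

All five pots are loaded and the job is handed in after about 38 s of the 122 s. The white cup, terracotta jar and green ramekin are in the dark tier, and the blue cup and black pot are in the pale tier. I lowered each pot until the wrist force showed contact, then let go.

- **Positions:** the last top picture puts the pots 41 to 54 mm from their tier centres (limits 66 to 70 mm). Neighbouring pots are 84 to 92 mm apart (limits 63 to 68 mm).
- **Upright and clear:** all five look upright in the last pictures, and the hand is well clear with no force on the wrist. I judged tilt by eye and did not measure it; the tool itself leaned at most about 0.03 rad.
- **Yellow cup and soap bottle:** both stand where they were as far as the pictures show, though I did not re-measure them.
- **Disagreement:** the cameras differed from each other by about 3 to 6 mm on pot positions. The knob I saw on the green ramekin was about 3 mm from where I had predicted it before the grasp. Both are smaller than the margins left.

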